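# Slide out the bearing dish, lift it and turn its spout, ball centred

### The job

Slide the dish carriage smoothly along its rail until it rests against the end stop, then lift the steel dish out of it by the wooden grip of its bridge handle and turn it a quarter turn clockwise seen from above, so that its spout points squarely across the rail to the far side, away from the robot. Keep the dish level and the loose ball near its middle all the way, and do not shift anything else on the shelf. Finish while still holding the dish in the gripper, still and level, about a hand's breadth (some 10 cm) straight above the carriage, which stays at its stop.

Things in the scene. Friction and masses are not known exactly. Their poses are not given: they have to be found in the camera images.
- rail: Aluminium rail on a steel strip, fixed to the shelf, 375 x 90 mm, 20 mm high. Origin on the shelf under mid-travel; x is the way the carriage must slide, to the dark steel end stop (34 mm high block at x = +154 to +170 mm). x points roughly to the robot's left (yaw about 90 deg, up to 23 either way); -y is the far side, away from the robot.
- carriage (a joint): Travel of the grey carriage along the rail's x, in m: starts at 0, the far end from the stop; 0.16 is hard against the end stop. It slides with about 2 N of dry friction (a little more when moved fast) and stays where left.
- carriage_seat (a point): Centre of the dish seat on the carriage's top face, 34 mm above the shelf (axes as the rail's). The carriage plate is 196 x 120 x 12 mm, from 126 mm behind to 70 mm ahead of this point along the rail. Around the point stands a ring 6 mm high, 38 mm inner radius, in which the dish's foot stands loosely.
- carriage_knob (a point): Upright round black knob of the carriage, 28 mm diameter, 36 mm tall, on a steel stem 18 mm thick. This point is on its axis 82 mm above the shelf, 16 mm below its top; it stands 108 mm behind the seat along the rail (on the side away from the stop). It can be gripped from above across the rail, or pushed.
- dish: Loose steel dish, 132 mm across, about 0.32 kg. Origin under the centre of its foot (64 mm wide, 14 high); z up, x to the spout. Inside: a cone sloping 8 deg down to the middle, 18 mm above the origin; rim 38 mm high; spout 46 mm wide, reaching 100 mm from the axis. Bridge handle along y: straps at y = +-67 mm, bar 108-114 mm up. Starts seated, spout pointing at the end stop.
- dish_grip (a point): Middle of the wooden grip on the bridge handle, 120 mm above the dish's origin on its axis. The grip block is 16 mm thick (dish x), 64 mm long (dish y), 26 mm high; the space 70 mm below it is free save for the ball. To be gripped from above with the fingers on its two long faces, closing along dish x.
- dish_spout (a point): Tip of the dish's spout, 98 mm from the dish's axis along its x, 30 mm above its origin.
- ball_center (a point): Centre of the loose steel ball, 25 mm diameter, 64 g, resting in the middle of the dish's cone. It rolls out of the middle if the dish is tilted by more than about 8 degrees, accelerated by more than about 1 m/s2, or if the carriage hits its stop faster than about 0.15 m/s.
- caddy: Bystander: round steel caddy, 200 mm across, with four tins 105 mm high and a 168 mm post. Origin under its centre.
- battery: Bystander: black cordless drill battery, 115 x 72 x 65 mm. Origin under its centre.
- ramekin: Bystander: white ceramic ramekin of screws, 86 mm across, 45 mm high. Origin under its centre.
- level: Bystander: yellow spirit level, 230 x 22 x 45 mm, standing on its long edge. Origin under its centre.
Things that resemble listed ones, but are neither listed nor needed, are in the scene too. Leave any blue or green look-alike of the dish alone.

How it is judged:
By the outcome, as a careful person would: the job done as asked, in the order asked, and still so for the second after the job is handed in, while the arm keeps its last pose, push and grip.
It also fails if it takes over 58 s, if anything falls off the work surface, if the arm or the gripper's body presses on something with over 40 N, if the wrist force passes 120 N, or if a joint passes its speed limit or range.

### The arm

A 7-joint arm with a two-finger parallel gripper is mounted at the origin on the work surface. World frame = base frame: x ahead of the robot, y to its left, z up, the work surface at z = 0. Lengths are in m, angles in rad, forces in N, time in s.
With the tool pointing down it reaches from about 0.4 to 0.85 m from the base axis. Payload 10.4 kg.
Tool frame: the origin (TCP) lies between the finger pads; the fingertips stand 22 mm ahead of it and the grasp point (between the pads) lies 3 mm ahead of it; z points along the fingers, y is the direction in which the jaws open and shut (so a half turn about z gives the same grasp; the last joint's range is limited). The gripper opens to 85 mm and grips with 20 to 120 N. Pads are 22 mm wide; open, the fingers measure 114 mm over their backs; the gripper's body (76 mm by 85 mm) begins 54 mm behind the grasp point. The pads swing forward as they close: fully open they stand 13 mm farther back than shut.
Start: joints at [-1.343, 0.332, -0.065, 1.46, 0.022, 1.35, -0.088], TCP at [0.155, 0.605, 0.253] pointing down, gripper open.
Joint ranges: [-2.6, 2.6], [-0.5, 2.12], [-1.47, 1.34], [0.16, 2.42], [-1.27, 4.41], [0.06, 2.06], [-2.6, 2.6]. Speed limits (rad/s): [2.22, 2.22, 2.79, 2.79, 3.14, 3.14, 3.14].

### API

Orientations are given as a unit quaternion [x, y, z, w].
In Python, from plant import telemetry, capture, camera_params, ticket gives the robot as it stands.
- The arm moves only by the shell command python3 -m pendant 'ROWS'. ROWS is JSON, a list of rows, each a list of 3 entries, a list of its own where there are three numbers: the turn, a rotation vector about the tool's x, y, z in degrees, then the shift along the tool's x, y, z in m, then the closure, from 0 (fully open) to 1 (shut). A call has 1 to 12 rows; each row shifts and turns the commanded pose from where the row before left it, along the tool's axes as they then stand; what a row does not reach is not made up. A row lasts 1/10 s, in which the tool goes at most 50 mm and 8.59 degrees, less where a joint would pass 70% of its speed; a pose out of reach is approached as far as the arm can. A call is refused whole if a number of a shift passes 0.05 or a number of a turn 8.59, either way. A call with a gripper value outside its range is refused whole. The fingers move at their own pace and stop on an object; the grip force is fixed at half the most. Time passes only in rows, so rows that do not move let the fingers close. It gives the time, the measured TCP pose, the force and the opening at its end, in the units of the state.
- telemetry.state(): the state, without advancing time (a new reading comes with each control period).
- capture(name): name is "scene" or "top" or "wrist"; returns the picture (420x560x3 uint8, red, green, blue); there is no depth.
- camera_params(name): a dict with "intrinsics" (3x3 intrinsics, pixels), "extrinsics" (4x4, takes a point from world to camera coordinates). Camera axes: x right, y up, looking along -z (the intrinsics and any distortion apply to the point x, -y, -z); pixel columns grow to the right and rows downward; lengths in m; the calibration is good to about 2 mm. A picture is of the moment at which its call begins: read the wrist's pose just before it. camera_params takes no time and is no camera call; for the wrist camera it gives the pose at the moment of the call.
- ticket.hand_in(): hands the job in, once; it reports no verdict.
The state is a dict: "t": time; "qpos": joint angles; "qd": joint speeds; "joint_torque": joint torques, N m; "tcp_pos": TCP position; "tcp_rot": TCP orientation; "contact_force": force on the tool from outside, world axes, zero at the start; "ft_torque": the same for the moment, N m; "width": finger opening in m.
Only numpy, scipy, OpenCV 4.12 (cv2) and the standard library are available. Lean on these libraries where they do the work, as an engineer would, in place of code of your own. Each camera call takes 0.05 s, during which the arm holds its last target.

## Working session

There is one attempt and no reset: what is moved stays moved. The work goes in short steps, Python scripts to look and compute and a shell command to move; the robot and the scene stay as the last step left them, time stands still between calls to the robot, and variables do not carry over. Pictures are saved under pics/ and viewed, and the job is handed in when it is done.

```bash
ls; mkdir -p pics; python3 - <<'E'
from plant import telemetry, capture, camera_params, ticket
import cv2
print(telemetry.state())
for n in ("scene","top","wrist"):
    p=camera_params(n); print(n,p)
    cv2.imwrite(f"pics/{n}0.png",capture(n)[:,:,::-1])
E
```

```text
pics
{'t': 0.0, 'qpos': array([-1.34261068,  0.33290492, -0.06466878,  1.46098615,  0.02159528,
        1.34991689, -0.08847371]), 'qd': array([ 2.71277521e-05, -2.72950538e-04, -3.49967210e-04,  2.54586291e-03,
        2.44859915e-04, -1.95678509e-03, -7.29588975e-04]), 'joint_torque': array([-1.54591216e-03, -6.25444508e+01,  4.80538595e-02, -3.91611671e+01,
        1.60825427e-02,  9.89140099e-03,  2.71322847e-05]), 'tcp_pos': array([0.1550336 , 0.60508556, 0.2524738 ]), 'tcp_rot': array([ 1.25055678e-01,  9.92149434e-01, -7.58003742e-04, -5.63143070e-05]), 'contact_force': array([0.15290693, 0.75713358, 0.01124488]), 'ft_torque': array([ 0.00900121,  0.01158925, -0.05153451]), 'width': 0.08530401547155719}
scene {'intrinsics': array([[423.12940119,   0.        , 276.71093019],
       [  0.        , 423.12940119, 204.14558813],
       [  0.        ,   0.        ,   1.        ]]), 'extrinsics': array([[ 0.83616783,  0.548444  ,  0.00570495, -0.45433295],
       [-0.40337032,  0.60787134,  0.68394796,  0.16289502],
       [ 0.37163928, -0.57419649,  0.72950849, -1.48149328],
       
[... 321 characters left out ...]
5e-02],
       [ 9.94633225e-01, -1.44194107e-03,  1.03453706e-01,
        -5.80668819e-01],
       [-1.03454749e-01, -6.67872150e-04,  9.94633937e-01,
        -1.74842281e+00],
       [ 0.00000000e+00,  0.00000000e+00,  0.00000000e+00,
         1.00000000e+00]])}
wrist {'intrinsics': array([[303.05486443,   0.        , 277.6990831 ],
       [  0.        , 303.05486443, 211.14431146],
       [  0.        ,   0.        ,   1.        ]]), 'extrinsics': array([[ 0.24707926,  0.96899205, -0.00250066, -0.62448186],
       [-0.93351081,  0.23733848, -0.2687527 ,  0.03561103],
       [-0.25982573,  0.06873761,  0.96320596, -0.37866552],
       [ 0.        ,  0.        ,  0.        ,  1.        ]])}
```

View pics/scene0.png

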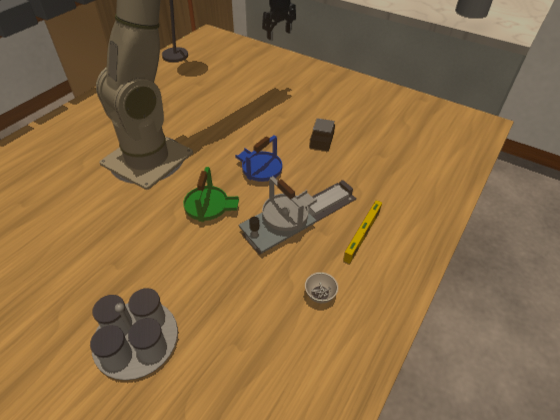

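View pics/top0.png

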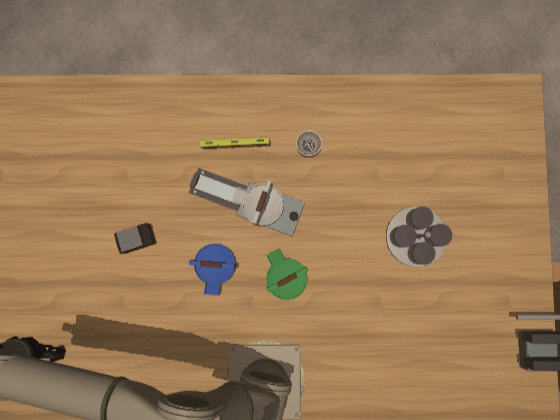

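View pics/wrist0.png

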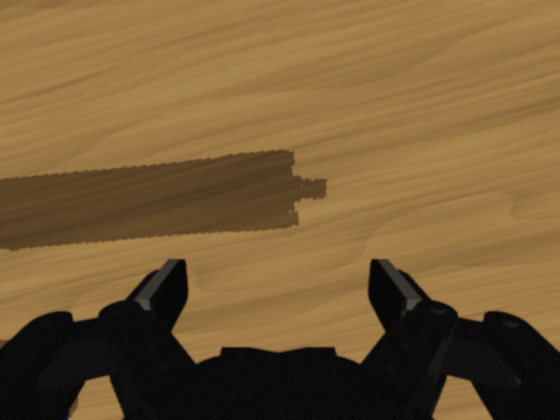

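```bash
cat > h.py <<'E'
import numpy as np, cv2
from plant import telemetry, capture, camera_params, ticket
from scipy.spatial.transform import Rotation as R
def ray(cam,u,v,P=None):
    P=P or camera_params(cam); K=P["intrinsics"];E=P["extrinsics"]
    d=np.array([(u-K[0,2])/K[0,0],-(v-K[1,2])/K[1,1],-1.0])
    Rm=E[:3,:3]; c=-Rm.T@E[:3,3]; return c,Rm.T@d
def onplane(cam,u,v,z,P=None):
    c,d=ray(cam,u,v,P); return c+d*(z-c[2])/d[2]
def proj(cam,p,P=None):
    P=P or camera_params(cam); K=P["intrinsics"];E=P["extrinsics"]
    q=E[:3,:3]@np.asarray(p,float)+E[:3,3]
    return np.array([K[0,0]*q[0]/-q[2]+K[0,2], K[1,1]*-q[1]/-q[2]+K[1,2]])
E
python3 - <<'E'
import cv2
a=cv2.imread("pics/top0.png")[150:250,170:320]; cv2.imwrite("pics/topc.png",cv2.resize(a,None,fx=5,fy=5,interpolation=cv2.INTER_CUBIC))
a=cv2.imread("pics/scene0.png")[160:265,225:375]; cv2.imwrite("pics/scenec.png",cv2.resize(a,None,fx=5,fy=5,interpolation=cv2.INTER_CUBIC))
E
```

```text
(no output)
```

View pics/topc.png

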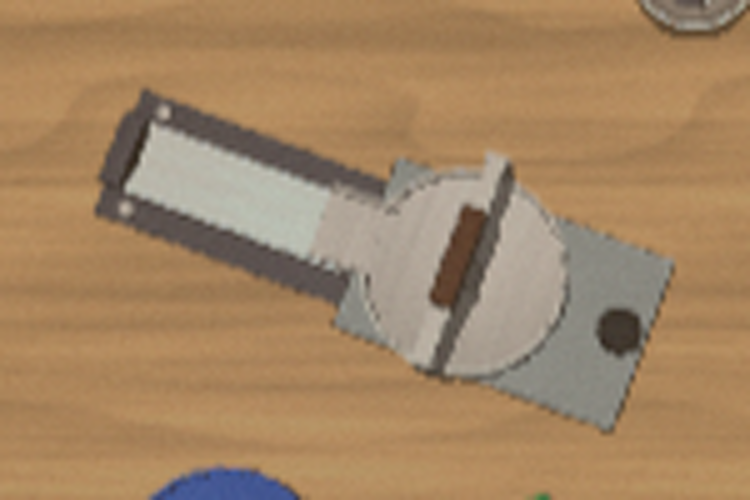

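View pics/scenec.png

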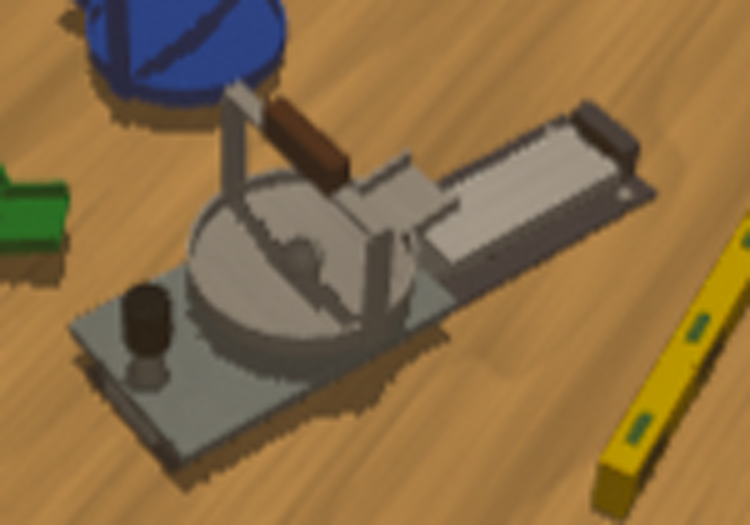

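The steel dish on the grey carriage is at top-view pixel (263,204). Its knob is at (294,216), and the dark end stop is at (195,182), up-left. The blue (215,265) and green (288,278) dishes stand on the table and are the look-alikes. The enlarged crop confirms that the grey one sits on the rail with the ball in it.

```bash
python3 - <<'E'
from h import *
f=lambda u,v:((u+.5)/5-.5+170,(v+.5)/5-.5+150)
im=cv2.imread("pics/top0.png"); hsv=cv2.cvtColor(im,cv2.COLOR_BGR2HSV)
# knob & grip by mask
def cen(m,x0,x1,y0,y1):
    z=np.zeros_like(m);z[y0:y1,x0:x1]=m[y0:y1,x0:x1]
    n,l,s,c=cv2.connectedComponentsWithStats(z); i=1+np.argmax(s[1:,4])
    r=cv2.minAreaRect(np.argwhere(l==i)[:,::-1].astype(np.float32)); return c[i],s[i,4],r
dark=((hsv[...,2]<70)*255).astype(np.uint8)
k,a,r=cen(dark,285,303,207,226); print("knob",k,a,r); 
print(onplane("top",*k,.098))
br=((hsv[...,1]>110)&(hsv[...,2]<125)*1).astype(np.uint8)*255
g,a,r=cen(br,252,272,187,216); print("grip",g,a,r); G=onplane("top",*g,.167); print(G)
C=[onplane("top",*f(*c),.034) for c in [(675,262),(610,433),(333,323),(400,157)]]
for i in range(4): print(C[i],np.linalg.norm(C[i]-C[(i+1)%4]))
C=np.array(C); d=(C[2]+C[3]-C[0]-C[1])[:2];d/=np.linalg.norm(d); print("yaw",np.degrees(np.arctan2(d[1],d[0])))
ctr=C.mean(0)[:2]; print("seat",ctr+d*.028,"knob pred",ctr-d*.08)
S=[onplane("top",*f(*c),.034) for c in [(100,190),(145,92)]]; print("stop far top",S)
for c in [(128,190),(153,125)]: print(onplane("top",*f(*c),.034))
# ruler long lines: rail strip corners at z~0.0
# scene
im=cv2.imread("pics/scene0.png")
fs=lambda u,v:((u+.5)/5-.5+225,(v+.5)/5-.5+160)
print("knob top scene",onplane("scene",*fs(147,297),.098),"grip scene top",onplane("scene",*fs(312,135),.167))
print(telemetry.state()['t'])
E
```

```text
knob [293.47368421 215.92982456] 57 ((293.5, 216.0), (8.0, 7.0), 90.0)
[ 0.52955728 -0.0941218   0.098     ]
grip [261.20224719 201.04494382] 89 ((261.2739562988281, 201.1027374267578), (4.564604759216309, 19.662914276123047), 20.556047439575195)
[0.56965698 0.00490311 0.167     ]
[ 0.58039893 -0.13184212  0.034     ] 0.12013846728431822
[ 0.46822599 -0.08882487  0.034     ] 0.19528219935479343
[0.54051457 0.09258488 0.034     ] 0.1180490564526006
[0.6503179  0.04923964 0.034     ] 0.1941114758265627
yaw 68.57963111116307
seat [0.57009016 0.00635531] knob pred [ 0.53064773 -0.0941847 ]
stop far top [array([0.62865585, 0.2468455 , 0.034     ]), array([0.69397647, 0.21817086, 0.034     ])]
[0.62862868 0.22838987 0.034     ]
[0.67190276 0.21255179 0.034     ]
knob top scene [ 0.52971492 -0.09368861  0.098     ] grip scene top [0.57358858 0.00307368 0.167     ]
0.15
```

```bash
python3 -m pendant '[[[0,0,2],[-0.02,0,0],0],[[0,0,4],[-0.038,-0.003,0],0],[[0,0,4],[-0.038,-0.003,0],0],[[0,0,4],[-0.038,-0.003,0],0],[[0,0,4],[-0.038,-0.003,0],0],[[0,0,4],[-0.038,-0.003,0],0],[[0,0,4],[-0.038,-0.003,0],0],[[0,0,4],[-0.038,-0.003,0],0],[[0,0,4],[-0.038,-0.003,0],0],[[0,0,4],[-0.038,-0.003,0],0],[[0,0,4],[-0.038,-0.003,0],0],[[0,0,4],[-0.038,-0.003,0],0]]'
python3 -m pendant '[[[0,0,4],[-0.038,-0.004,0],0],[[0,0,4],[-0.038,-0.004,0],0],[[0,0,4],[-0.038,-0.004,0],0],[[0,0,4],[-0.038,-0.004,0],0],[[0,0,4],[-0.038,-0.004,0],0],[[0,0,4],[-0.038,-0.004,0],0],[[0,0,4],[-0.038,-0.004,0],0],[[0,0,4],[-0.03,-0.004,0],0],[[0,0,4],[-0.02,-0.004,0],0],[[0,0,4],[-0.01,0,0],0],[[0,0,4],[0,0,0],0],[[0,0,0],[0,0,0],0]]'
cat >> h.py <<'E'
def where(tgt=None,head=None):
    s=telemetry.state(); M=R.from_quat(s['tcp_rot']).as_matrix(); p=s['tcp_pos']
    print("t %.2f"%s['t'],"tcp",p.round(4),"yhead %.2f"%np.degrees(np.arctan2(M[1,1],M[0,1])),"zax",M[:,2].round(4),"F",s['contact_force'].round(2),"w %.4f"%s['width'])
    print("q",s['qpos'].round(2))
    if tgt is not None: print("shift in tool axes",(M.T@(np.array(tgt)-p)).round(4))
    if head is not None: print("turn z needed", (np.degrees(np.arctan2(M[1,1],M[0,1]))-head+180)%360-180)
    # level correction: rotvec in tool to bring z to down
    v=np.cross(M[:,2],[0,0,-1.]); print("level turn deg tool",np.degrees(M.T@v).round(2))
E
python3 - <<'E'
from h import *
where((.530,-.094,.15),-21.4)
cv2.imwrite("pics/w1.png",capture("wrist")[:,:,::-1])
E
```

```text
t: 1.35
tcp_pos: [0.4853, 0.3303, 0.2532]
tcp_rot: [0.505, 0.863, -0.0, 0.0]
contact_force: [0.4, 0.3, -0.1]
width: 0.0856
t: 2.55
tcp_pos: [0.5279, 0.0126, 0.2533]
tcp_rot: [0.791, 0.612, 0.0, -0.0]
contact_force: [0.1, 0.0, 0.3]
width: 0.0856
t 2.55 tcp [0.5279 0.0126 0.2533] yhead -14.56 zax [ 0.e+00  3.e-04 -1.e+00] F [0.14 0.   0.35] w 0.0856
q [-0.6   0.11  0.54  1.74 -0.06  1.3  -0.31]
shift in tool axes [-0.1027  0.0288  0.1033]
turn z needed 6.843644812754832
level turn deg tool [-0.   -0.01  0.  ]
```

View pics/w1.png

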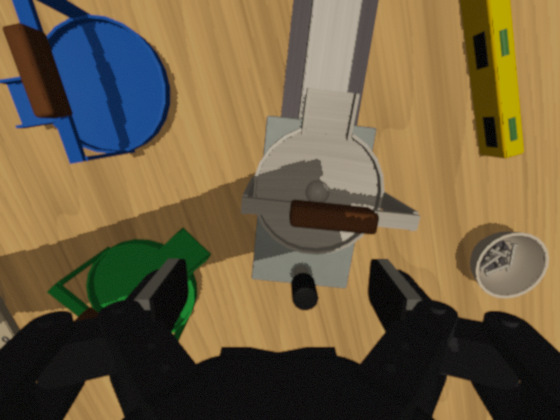

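The wrist view shows the steel dish with its ball at (317,190), the grip at (334,215), the knob at about (304,290), and the rail running up. The blue and green look-alikes are on the left.

```bash
python3 -m pendant '[[[0,0,1.5],[-0.015,0.004,0],0],[[0,0,2],[-0.03,0.008,0],0],[[0,0,2],[-0.03,0.008,0],0],[[0,0,1.3],[-0.02,0.006,0],0],[[0,0,0],[-0.01,0.002,0.02],0],[[0,0,0],[0,0,0.035],0],[[0,0,0],[0,0,0.03],0],[[0,0,0],[0,0,0.01],0],[[0,0,0],[0,0,0],0]]'
python3 - <<'E'
from h import *
where((.530,-.094,.087),-21.4)
P=camera_params("wrist"); im=capture("wrist"); cv2.imwrite("pics/w2.png",im[:,:,::-1])
print(proj("wrist",(.530,-.094,.098),P), proj("wrist",(.57,.006,.167),P))
E
```

```text
t: 3.5
tcp_pos: [0.5226, -0.0952, 0.1574]
tcp_rot: [0.825, 0.565, -0.001, -0.001]
contact_force: [0.1, 0.0, 1.3]
width: 0.0854
t 3.50 tcp [ 0.5226 -0.0952  0.1574] yhead -21.17 zax [-2.4e-03 -3.0e-04 -1.0e+00] F [0.06 0.04 1.31] w 0.0854
q [-0.45  0.23  0.62  1.86 -0.15  1.11 -0.15]
shift in tool axes [0.0039 0.0066 0.0704]
turn z needed 0.23045591377126584
level turn deg tool [-0.12  0.07 -0.  ]
[288.4658474  232.97992589] [303.28606676 -17.12644003]
```

View pics/w2.png

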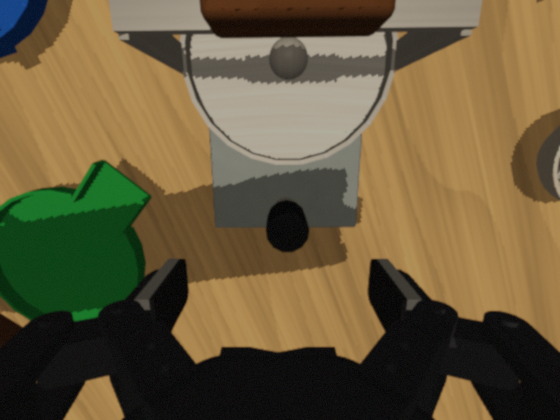

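The knob top is at (288,230), within 3 px of the prediction (288,233), so the lateral fit is good. Before descending I'll check clearance to the green dish.

```bash
python3 - <<'E'
from h import *
for u,v,z in [(268,289,.12),(306,268,.12),(287,281,.13),(270,252,.038),(284,252,.038)]: print((u,v),onplane("top",u,v,z))
o=np.array([.53,-.094]);n=np.array([.931,-.365])
print("finger back",o-.057*n,"body corner",o-.045*n)
E
```

```text
(268, 289) [ 0.3027147  -0.01476728  0.12      ]
(306, 268) [ 0.3666471  -0.13193019  0.12      ]
(287, 281) [ 0.32740661 -0.07318201  0.13      ]
(270, 252) [ 0.41691971 -0.01850195  0.038     ]
(284, 252) [ 0.41685723 -0.06395931  0.038     ]
finger back [ 0.476933 -0.073195] body corner [ 0.488105 -0.077575]
```

```bash
python3 -m pendant '[[[0,0,0.2],[0.005,0.0065,0.01],0],[[-0.1,0,0],[0,0,0.02],0],[[0,0,0],[0,0,0.02],0],[[0,0,0],[0,0,0.015],0],[[0,0,0],[0,0,0.005],0],[[0,0,0],[0,0,0],0],[[0,0,0],[0,0,0],0]]'
python3 - <<'E'
from h import *
where((.530,-.094,.087),-21.4)
cv2.imwrite("pics/s3.png",cv2.resize(capture("scene")[140:275,200:380,::-1],None,fx=4,fy=4,interpolation=cv2.INTER_CUBIC))
E
```

```text
t: 4.25
tcp_pos: [0.5318, -0.0929, 0.0893]
tcp_rot: [0.826, 0.564, 0.001, 0.001]
contact_force: [0.8, 0.0, -0.2]
width: 0.0855
t 4.25 tcp [ 0.5318 -0.0929  0.0893] yhead -21.37 zax [ 3.e-03 -6.e-04 -1.e+00] F [ 0.81  0.04 -0.23] w 0.0855
q [-0.42  0.34  0.59  1.9  -0.23  0.97 -0.1 ]
shift in tool axes [-0.0017 -0.0013  0.0023]
turn z needed 0.027323878374659216
level turn deg tool [ 0.17 -0.03 -0.  ]
```

View pics/s3.png

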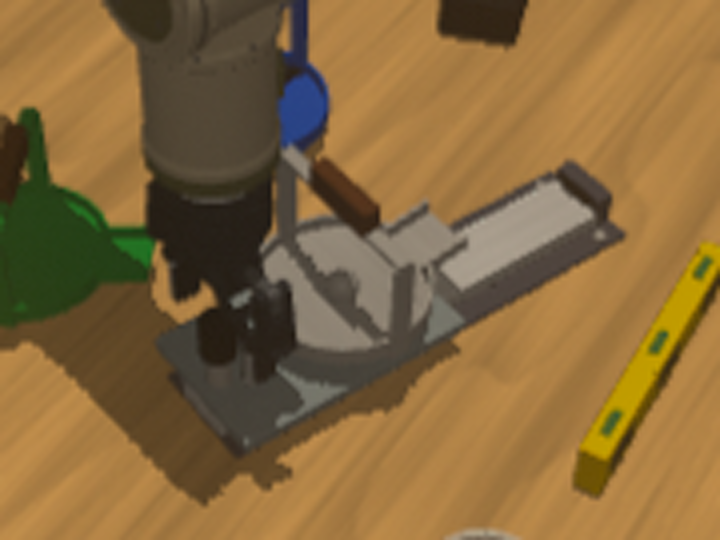

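```bash
python3 -m pendant '[[[0,0,0],[-0.001,-0.001,0.002],0.4],[[0,0,0],[0,0,0],0.6],[[0,0,0],[0,0,0],0.7],[[0,0,0],[0,0,0],0.8],[[0,0,0],[0,0,0],0.9],[[0,0,0],[0,0,0],0.9],[[0,0,0],[0,0,0],0.9]]'
python3 - <<'E'
from h import *
where()
E
```

```text
t: 5.0
tcp_pos: [0.5297, -0.0932, 0.0866]
tcp_rot: [0.826, 0.564, 0.0, 0.0]
contact_force: [-4.0, 1.0, 5.7]
width: 0.0266
t 5.00 tcp [ 0.5297 -0.0932  0.0866] yhead -21.37 zax [ 0.0011 -0.     -1.    ] F [-4.02  1.02  5.73] w 0.0266
q [-0.42  0.34  0.59  1.9  -0.23  0.97 -0.09]
level turn deg tool [ 0.06 -0.02  0.  ]
```

```bash
python3 -m pendant '[[[0,0,0],[0.002,0,0],0.9],[[0,0,0],[0.004,0,0],0.9],[[0,0,0],[0.006,0,0],0.9],[[0,0,0],[0.008,0,0],0.9],[[0,0,0],[0.01,0,0],0.9],[[0,0,0],[0.01,0,0],0.9],[[0,0,0],[0.01,0,0],0.9],[[0,0,0],[0.01,0,0],0.9],[[0,0,0],[0.008,0,0],0.9],[[0,0,0],[0.006,0,0],0.9],[[0,0,0],[0.004,0,0],0.9],[[0,0,0],[0.002,0,0],0.9]]'
python3 - <<'E'
from h import *
where((.5297+.16*.365,-.0932+.16*.931,.0866),-21.4)
E
```

```text
t: 6.2
tcp_pos: [0.5583, -0.0183, 0.0866]
tcp_rot: [0.826, 0.564, -0.0, -0.0]
contact_force: [-8.2, 0.8, 9.5]
width: 0.0267
t 6.20 tcp [ 0.5583 -0.0183  0.0866] yhead -21.35 zax [-3.e-04  2.e-04 -1.e+00] F [-8.24  0.78  9.52] w 0.0267
q [-0.52  0.38  0.56  1.85 -0.24  0.98 -0.23]
shift in tool axes [ 0.0798  0.0008 -0.    ]
turn z needed 0.05245126792016208
level turn deg tool [-0.02 -0.    0.  ]
```

```bash
python3 -m pendant '[[[0,0,0],[0.002,-0.0005,-0.0003],0.9],[[0,0,0],[0.004,-0.0002,-0.0003],0.9],[[0,0,0],[0.006,0,0],0.9],[[0,0,0],[0.008,-0.0001,0],0.9],[[0,0,0],[0.01,-0.0001,0],0.9],[[0,0,0],[0.01,-0.0001,0],0.9],[[0,0,0],[0.01,-0.0001,0],0.9],[[0,0,0],[0.008,0,0],0.9],[[0,0,0],[0.006,0,0],0.9],[[0,0,0],[0.004,0,0],0.9],[[0,0,0],[0.003,0,0],0.9],[[0,0,0],[0.002,0,0],0.9]]'
python3 - <<'E'
from h import *
where((.5297+.16*.365,-.0932+.16*.931,.0866),-21.4)
E
```

```text
t: 7.4
tcp_pos: [0.5843, 0.0498, 0.0867]
tcp_rot: [0.826, 0.564, 0.0, 0.0]
contact_force: [-5.2, -0.9, -0.5]
width: 0.0264
t 7.40 tcp [0.5843 0.0498 0.0867] yhead -21.36 zax [ 9.e-04 -4.e-04 -1.e+00] F [-5.2  -0.88 -0.55] w 0.0264
q [-0.59  0.43  0.53  1.77 -0.25  1.   -0.34]
shift in tool axes [0.0069 0.0014 0.0001]
turn z needed 0.03975401547108959
level turn deg tool [ 0.05  0.01 -0.  ]
```

```bash
python3 -m pendant '[[[0,0,0],[0.002,-0.0005,0],0.9],[[0,0,0],[0.002,0,0],0.9],[[0,0,0],[0.0015,0,0],0.9],[[0,0,0],[0.001,0,0],0.9],[[0,0,0],[0,0,0],0.9]]'
python3 -m pendant '[[[0,0,0],[0.001,0,0],0.9],[[0,0,0],[0.001,0,0],0.9],[[0,0,0],[0.0,0,0],0.9]]'
python3 - <<'E'
from h import *
where((.5297+.16*.357,-.0932+.16*.934,.0866),-21.4)
E
```

```text
t: 7.9
tcp_pos: [0.5866, 0.0559, 0.0867]
tcp_rot: [0.826, 0.564, 0.001, 0.001]
contact_force: [-1.1, -1.4, -6.1]
width: 0.0262
t: 8.2
tcp_pos: [0.5868, 0.0564, 0.0867]
tcp_rot: [0.826, 0.563, -0.0, 0.001]
contact_force: [-4.5, -4.7, -3.2]
width: 0.0266
t 8.20 tcp [0.5868 0.0564 0.0867] yhead -21.42 zax [ 4.e-04 -2.e-03 -1.e+00] F [-4.54 -4.74 -3.16] w 0.0266
q [-0.6   0.44  0.53  1.76 -0.25  1.01 -0.35]
shift in tool axes [-0.0001  0.0001  0.0001]
turn z needed -0.019847610834574425
level turn deg tool [0.06 0.1  0.  ]
```

```bash
python3 -m pendant '[[[0,0,0],[0.001,0,0],0.9],[[0,0,0],[0.001,0,0],0.9],[[0,0,0],[0.001,0,0],0.9],[[0,0,0],[0,0,0],0.9]]'
python3 - <<'E'
from h import *
where((.5297+.16*.357,-.0932+.16*.934,.0866),-21.4)
cv2.imwrite("pics/w4.png",capture("wrist")[:,:,::-1])
cv2.imwrite("pics/s4.png",cv2.resize(capture("scene")[140:275,240:420,::-1],None,fx=4,fy=4,interpolation=cv2.INTER_CUBIC))
E
```

```text
t: 8.6
tcp_pos: [0.5868, 0.0564, 0.0867]
tcp_rot: [0.827, 0.562, -0.002, 0.001]
contact_force: [-11.8, -12.5, 2.8]
width: 0.0265
t 8.60 tcp [0.5868 0.0564 0.0867] yhead -21.55 zax [-0.002  -0.0046 -1.    ] F [-11.76 -12.46   2.82] w 0.0265
q [-0.6   0.44  0.53  1.76 -0.25  1.01 -0.36]
shift in tool axes [-0.0002  0.      0.0001]
turn z needed -0.14590228887246326
level turn deg tool [-0.01  0.29  0.  ]
```

View pics/w4.png

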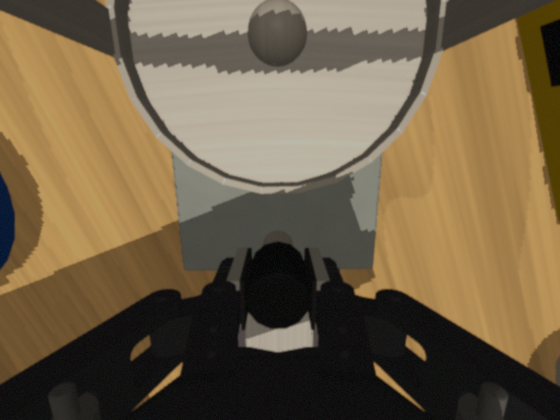

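View pics/s4.png

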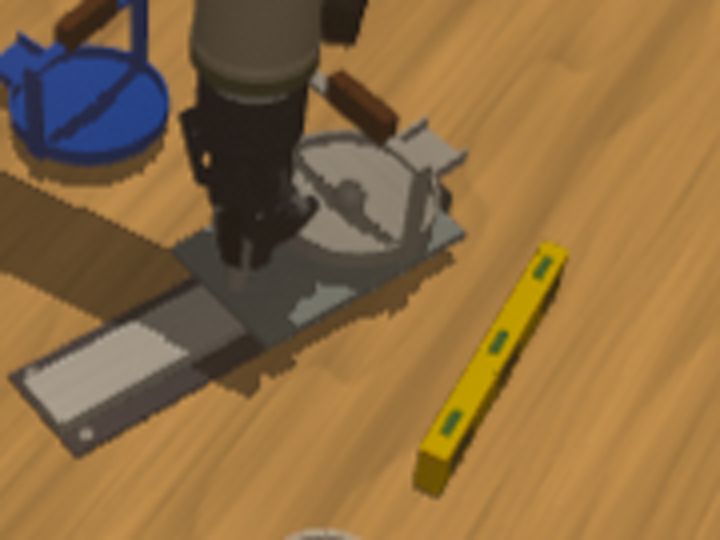

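The carriage is at its stop: the tool travelled 0.160 m, and a 16 N push gave no further motion. The ball is central at (277,33) in the wrist view. I'll unload most of the push and then release.

```bash
python3 -m pendant '[[[0,0,0],[-0.001,0,0],0.9],[[0,0,0],[-0.001,0,0],0.9],[[0,0,0],[-0.001,0,0],0.9],[[0,0,0],[0,0,0],0.6],[[0,0,0],[0,0,0],0.4],[[0,0,0],[0,0,0],0],[[0,0,0],[0,0,0],0],[[0,0,0],[0,0,0],0],[[0,0,0],[0,0,0],0]]'
python3 -m pendant '[[[0,0,0],[0,0,-0.01],0],[[0,0,0],[0,0,-0.02],0],[[0,0,0],[0,0,-0.035],0],[[0,0,0],[0,0,-0.04],0],[[0,0,0],[0,0,-0.03],0],[[0,0,0],[0,0,-0.01],0],[[0,0,0],[0,0,0],0]]'
python3 - <<'E'
from h import *
where((.6262,.156,.232),68.8)
E
```

```text
t: 9.6
tcp_pos: [0.5874, 0.0578, 0.087]
tcp_rot: [0.826, 0.564, 0.001, 0.001]
contact_force: [-0.2, -0.0, -0.1]
width: 0.0859
t: 10.3
tcp_pos: [0.5877, 0.0578, 0.2338]
tcp_rot: [0.826, 0.564, 0.002, 0.001]
contact_force: [0.2, -0.6, -0.5]
width: 0.0853
t 10.30 tcp [0.5877 0.0578 0.2338] yhead -21.37 zax [ 4.6e-03  5.0e-04 -1.0e+00] F [ 0.21 -0.58 -0.53] w 0.0853
q [-0.65  0.29  0.57  1.62 -0.16  1.28 -0.42]
shift in tool axes [0.1055 0.     0.002 ]
turn z needed -90.16885947048453
level turn deg tool [ 0.24 -0.12  0.  ]
```

```bash
python3 - <<'E'
from h import *
P=camera_params("wrist"); im=capture("wrist")[:,:,::-1]; cv2.imwrite("pics/w5.png",im)
cv2.imwrite("pics/t5.png",cv2.resize(capture("top")[120:260,140:340,::-1],None,fx=4,fy=4,interpolation=cv2.INTER_CUBIC))
print(proj("wrist",(.6262,.156,.167),P),proj("wrist",(.6262,.156,.065),P))
hsv=cv2.cvtColor(im,cv2.COLOR_BGR2HSV)
m=((hsv[...,1]>110)&(hsv[...,2]<110)).astype(np.uint8)*255
n,l,s,c=cv2.connectedComponentsWithStats(m)
for i in range(1,n):
    if s[i,4]>400: print(s[i],c[i],cv2.minAreaRect(np.argwhere(l==i)[:,::-1].astype(np.float32)))
E
```

```text
[277.71847214  57.9110593 ] [277.1079519   83.29272193]
[ 388    0   77  193 3491] [425.80091664  92.06760241] ((426.64971923828125, 95.80892181396484), (205.64280700683594, 21.783241271972656), 73.61045837402344)
[ 222   48  110   34 3481] [276.30795748  64.15685148] ((276.5, 64.49999237060547), (108.99998474121094, 32.99999237060547), -0.0)
[   0  104   98  157 3287] [ 42.21387283 181.81411622] ((27.21582794189453, 177.64617919921875), (156.5120086669922, 88.43553161621094), 65.07152557373047)
[  67  112   67  116 1200] [113.22833333 167.62083333] ((105.26933288574219, 163.71624755859375), (119.89190673828125, 46.71585464477539), 74.78741455078125)
[    0   194   387   172 12961] [137.60435152 272.80950544] ((192.6407928466797, 279.5906066894531), (170.85658264160156, 386.1086730957031), 89.650634765625)
[313 211  25  30 437] [323.45080092 221.86498856] ((325.2157287597656, 225.67466735839844), (23.428380966186523, 29.535306930541992), 2.12109637260437)
[ 398  252   99   56 1038] [453.07707129 273.47591522] ((451.0993347167969, 281.67401123046875), (49.45948028564453, 96.835205078125), 75.34324645996094)
[  62  375   65   45 1004] [ 91.5189243  401.86155378] ((94.0, 397.0), (64.0, 44.0), 0.0)
```

View pics/w5.png

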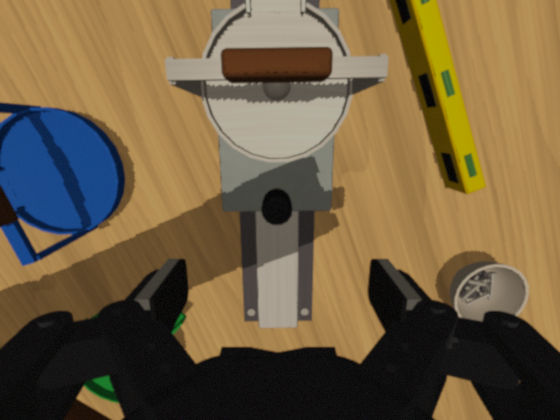

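View pics/t5.png

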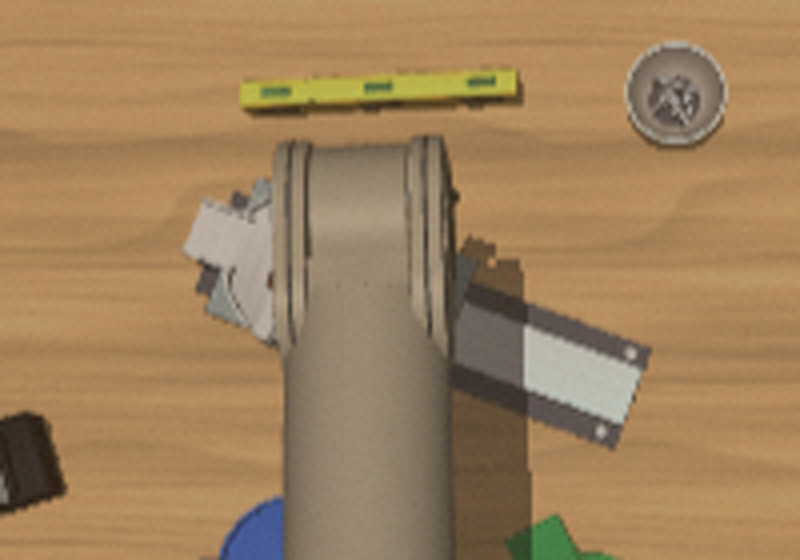

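The wrist view shows the seated steel dish, with the grip at (276,62), the handle square to the rail, and the ball on the centre line. In the top view the carriage is at the stop end of the rail, and the tail end of the rail is free.

```bash
python3 - <<'E'
from h import *
P=camera_params("wrist")
im=cv2.imread("pics/w5.png"); hsv=cv2.cvtColor(im,cv2.COLOR_BGR2HSV)
print(im[44:88,276].tolist())
G=onplane("wrist",276.5,61.5,.167,P); print("grip",G)
a=onplane("wrist",222,61,.167,P);b=onplane("wrist",332,61,.167,P); print(np.linalg.norm(a-b), np.degrees(np.arctan2(*(b-a)[[1,0]])))
# handle strap ends
a=onplane("wrist",167,70,.148,P);b=onplane("wrist",388,68,.148,P); print(np.linalg.norm(a-b), np.degrees(np.arctan2(*(b-a)[[1,0]])),(a+b)/2)
where((G[0],G[1],.225),68.8)
E
```

```text
[[153, 170, 179], [153, 169, 177], [141, 158, 167], [110, 126, 138], [59, 75, 95], [26, 48, 81], [24, 47, 82], [28, 52, 88], [24, 50, 89], [23, 51, 90], [25, 52, 91], [27, 53, 92], [24, 52, 90], [27, 54, 92], [24, 52, 91], [26, 54, 91], [24, 54, 91], [27, 55, 94], [25, 54, 92], [25, 53, 94], [26, 54, 94], [28, 56, 95], [27, 55, 95], [29, 55, 95], [24, 52, 91], [28, 52, 90], [28, 52, 88], [21, 42, 76], [14, 35, 62], [17, 37, 65], [20, 39, 66], [18, 34, 60], [8, 20, 44], [10, 20, 33], [3, 14, 26], [5, 13, 25], [9, 19, 30], [21, 30, 39], [48, 57, 64], [68, 78, 85], [78, 86, 94], [78, 87, 93], [73, 82, 88], [71, 80, 86]]
grip [0.62320875 0.15396528 0.167     ]
0.0609511422431625 -21.279733631110318
0.13598032422779788 -20.806076623768124 [0.62350263 0.1531696  0.148     ]
t 10.40 tcp [0.5866 0.0578 0.231 ] yhead -21.36 zax [ 5.e-04 -7.e-04 -1.e+00] F [-0.2   0.68 -0.78] w 0.0850
q [-0.65  0.29  0.57  1.62 -0.16  1.28 -0.42]
shift in tool axes [ 0.1029 -0.0009  0.006 ]
turn z needed -90.16392761559263
level turn deg tool [ 0.04  0.03 -0.  ]
```

```bash
python3 -m pendant '[[[0,0,0],[0.015,0,0],0],[[0,0,0],[0.03,0,0],0],[[0,0,0],[0.03,0,0],0],[[0,0,0],[0.02,0,0],0],[[0,0,-3],[0.008,-0.001,0],0],[[0,0,-6],[0,0,0],0],[[0,0,-8],[0,0,0],0],[[0,0,-8],[0,0,0],0],[[0,0,-8],[0,0,0],0],[[0,0,-8],[0,0,0],0],[[0,0,-8],[0,0,0],0],[[0,0,-8],[0,0,0],0]]'
python3 -m pendant '[[[0,0,-8],[0,0,0],0],[[0,0,-8],[0,0,0],0],[[0,0,-8],[0,0,0],0],[[0,0,-6],[0,0,0],0],[[0,0,-3],[0,0,0],0],[[0,0,0],[0,0,0],0],[[0,0,0],[0,0,0],0]]'
python3 - <<'E'
from h import *
where((.6234,.1543,.157),68.9)
P=camera_params("wrist"); im=capture("wrist")[:,:,::-1]; cv2.imwrite("pics/w6.png",im)
print(proj("wrist",(.6234,.1543,.167),P))
E
```

```text
t: 11.6
tcp_pos: [0.6232, 0.1553, 0.2302]
tcp_rot: [0.454, 0.891, -0.001, -0.0]
contact_force: [0.0, 0.2, -0.4]
width: 0.0853
t: 12.3
tcp_pos: [0.6234, 0.1547, 0.2308]
tcp_rot: [0.186, 0.983, -0.0, 0.0]
contact_force: [0.1, 0.3, 0.0]
width: 0.0855
t 12.30 tcp [0.6234 0.1547 0.2308] yhead 68.56 zax [ 0.e+00 -8.e-04 -1.e+00] F [0.11 0.35 0.02] w 0.0855
q [-0.52  0.38  0.27  1.46 -0.1   1.31  0.96]
shift in tool axes [-0.0002 -0.0003  0.0738]
turn z needed -0.3402897487534915
level turn deg tool [-0.04  0.02 -0.  ]
[276.67399291 236.63825564]
```

View pics/w6.png

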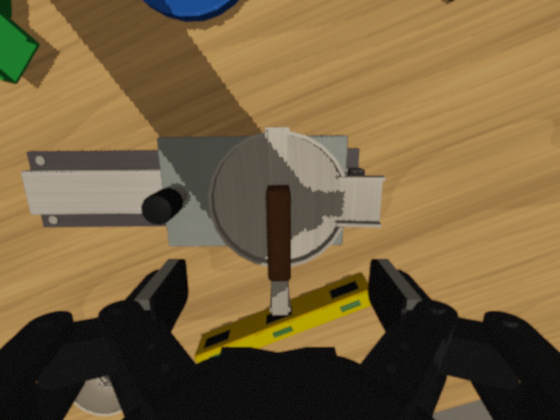

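The grip top is centred at about (279,232) against the predicted (277,237), which is about 1 mm toward +tool y. The jaws straddle it, and the carriage and dish stay aligned along the image rows.

```bash
python3 -m pendant '[[[0,0,-0.3],[0,0.0008,0.01],0],[[0,0,0],[0,0,0.02],0],[[0,0,0],[0,0,0.02],0],[[0,0,0],[0,0,0.015],0],[[0,0,0],[0,0,0.007],0],[[0,0,0],[0,0,0.002],0],[[0,0,0],[0,0,0],0.3],[[0,0,0],[0,0,0],0.5],[[0,0,0],[0,0,0],0.6],[[0,0,0],[0,0,0],0.65]]'
python3 - <<'E'
from h import *
where((.6234,.1543,.157),68.9)
P=camera_params("wrist"); im=capture("wrist")[:,:,::-1]; cv2.imwrite("pics/w7.png",im)
E
```

```text
t: 13.35
tcp_pos: [0.6243, 0.1548, 0.1585]
tcp_rot: [0.183, 0.983, 0.0, 0.001]
contact_force: [-0.0, -0.1, 0.2]
width: 0.0306
t 13.35 tcp [0.6243 0.1548 0.1585] yhead 68.93 zax [ 2.5e-03 -2.0e-04 -1.0e+00] F [-0.04 -0.11  0.21] w 0.0306
q [-0.51  0.44  0.26  1.54 -0.12  1.18  0.97]
shift in tool axes [ 0.0006 -0.0008  0.0015]
turn z needed 0.028151248911711946
level turn deg tool [0.04 0.14 0.  ]
```

View pics/w7.png

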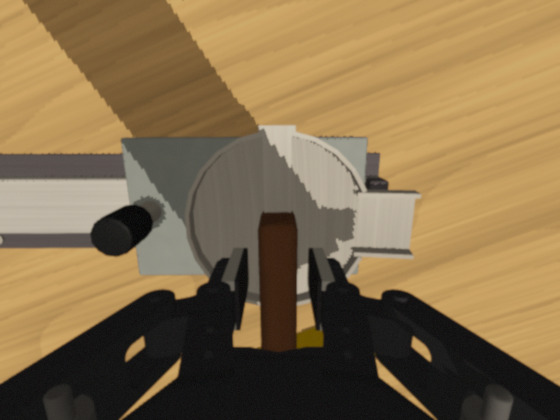

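The grip (260–297 px) sits centred between the pads (241 and 316), so I'll close.

```bash
python3 -m pendant '[[[0,0,0],[0,0,0.001],0.7],[[0,0,0],[0,0,0],0.74],[[0,0,0],[0,0,0],0.77],[[0,0,0],[0,0,0],0.8],[[0,0,0],[0,0,0],0.84],[[0,0,0],[0,0,0],0.88],[[0,0,0],[0,0,0],0.94],[[0,0,0],[0,0,0],1],[[0,0,0],[0,0,0],1],[[0,0,0],[0,0,0],1]]'
python3 - <<'E'
from h import *
where()
im=capture("scene")[:,:,::-1]; cv2.imwrite("pics/s8.png",cv2.resize(im[120:260,240:430],None,fx=4,fy=4,interpolation=cv2.INTER_CUBIC))
E
```

```text
t: 14.4
tcp_pos: [0.6241, 0.1548, 0.157]
tcp_rot: [0.183, 0.983, -0.0, 0.001]
contact_force: [0.7, 0.7, 1.2]
width: 0.0153
t 14.40 tcp [0.6241 0.1548 0.157 ] yhead 68.93 zax [ 1.9e-03 -4.0e-04 -1.0e+00] F [0.67 0.71 1.23] w 0.0153
q [-0.51  0.44  0.26  1.54 -0.12  1.17  0.97]
level turn deg tool [0.02 0.11 0.  ]
```

View pics/s8.png

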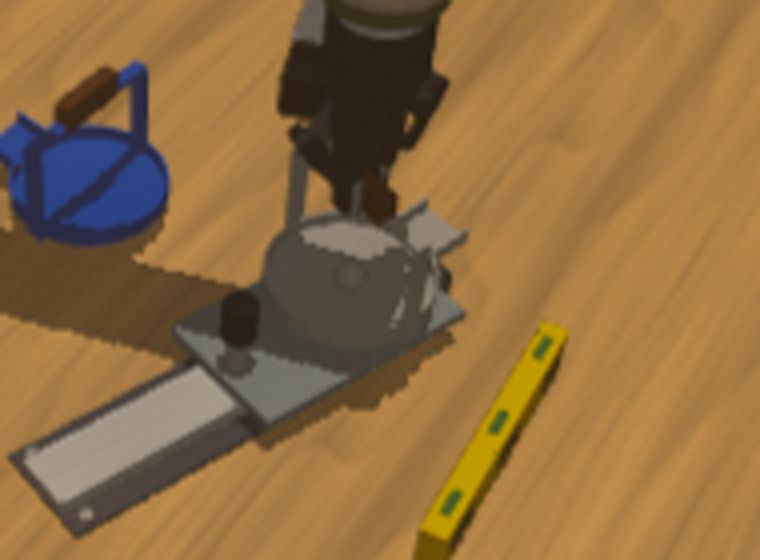

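Gripped: the opening is 15.3 mm on the 16 mm block, and the ball is central at (350,277) in the crop. I'll lift gently.

```bash
python3 -m pendant '[[[0,0,0],[0,0,-0.001],1],[[0,0,0],[0,0,-0.002],1],[[0,0,0],[0,0,-0.003],1],[[0,0,0],[0,0,-0.004],1],[[0,0,0],[0,0,-0.005],1],[[0,0,0],[0,0,-0.005],1],[[0,0,0],[0,0,-0.005],1],[[0,0,0],[0,0,-0.003],1],[[0,0,0],[0,0,-0.002],1],[[0,0,0],[0,0,0],1],[[0,0,0],[0,0,0],1]]'
python3 - <<'E'
from h import *
where()
im=capture("scene")[:,:,::-1]; cv2.imwrite("pics/s9.png",cv2.resize(im[120:260,240:430],None,fx=4,fy=4,interpolation=cv2.INTER_CUBIC))
E
```

```text
t: 15.55
tcp_pos: [0.6239, 0.1547, 0.1867]
tcp_rot: [0.183, 0.983, -0.0, 0.001]
contact_force: [-0.3, 0.8, -2.7]
width: 0.0153
t 15.55 tcp [0.6239 0.1547 0.1867] yhead 68.93 zax [ 1.4e-03 -6.0e-04 -1.0e+00] F [-0.31  0.76 -2.72] w 0.0153
q [-0.52  0.41  0.26  1.51 -0.11  1.23  0.97]
level turn deg tool [-0.01  0.09  0.  ]
```

View pics/s9.png

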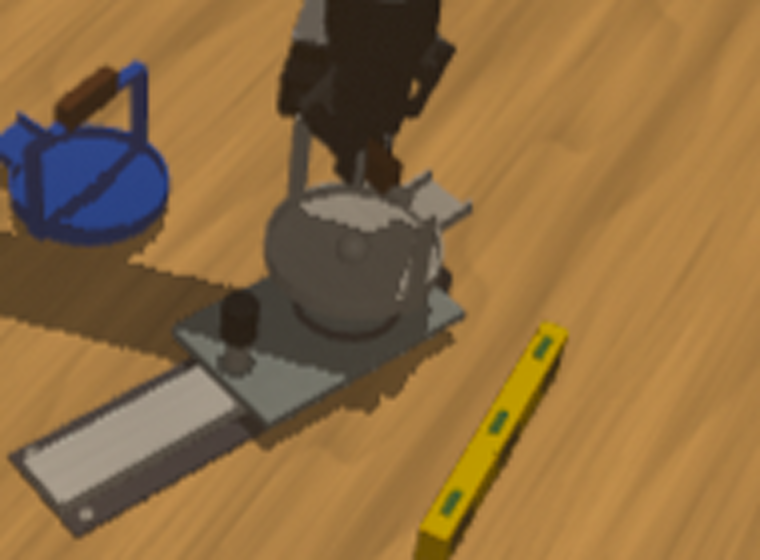

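```bash
python3 -m pendant '[[[0,0,0],[0,0,-0.002],1],[[0,0,0],[0,0,-0.004],1],[[0,0,0],[0,0,-0.006],1],[[0,0,0],[0,0,-0.008],1],[[0,0,0],[0,0,-0.01],1],[[0,0,0],[0,0,-0.01],1],[[0,0,0],[0,0,-0.01],1],[[0,0,0],[0,0,-0.008],1],[[0,0,0],[0,0,-0.006],1],[[0,0,0],[0,0,-0.004],1],[[0,0,0],[0,0,-0.002],1],[[0,0,0],[0,0,0],1]]'
python3 -m pendant '[[[0,0,0.5],[0,0,0],1],[[0,0,1],[0,0,0],1],[[0,0,2],[0,0,0],1],[[0,0,3],[0,0,0],1],[[0,0,4],[0,0,0],1],[[0,0,5],[0,0,0],1],[[0,0,5],[0,0,0],1],[[0,0,5],[0,0,0],1],[[0,0,5],[0,0,0],1],[[0,0,5],[0,0,0],1],[[0,0,5],[0,0,0],1],[[0,0,5],[0,0,0],1]]'
python3 - <<'E'
from h import *
where((.6239,.1547,.257),-21.0)
E
```

```text
t: 16.8
tcp_pos: [0.6239, 0.1548, 0.2569]
tcp_rot: [0.183, 0.983, -0.0, 0.001]
contact_force: [-0.6, -0.3, -3.5]
width: 0.0151
t: 18.0
tcp_pos: [0.6237, 0.1548, 0.2566]
tcp_rot: [0.551, 0.835, 0.0, 0.001]
contact_force: [0.1, 0.8, -3.2]
width: 0.0152
t 18.00 tcp [0.6237 0.1548 0.2566] yhead 23.18 zax [ 1.2e-03 -7.0e-04 -1.0e+00] F [ 0.13  0.82 -3.16] w 0.0152
q [-0.61  0.38  0.4   1.43 -0.15  1.36  0.19]
shift in tool axes [-0.0002  0.0001 -0.0004]
turn z needed 44.175540136615325
level turn deg tool [0.05 0.06 0.  ]
```

```bash
python3 -m pendant '[[[0,0,5],[0,0,0],1],[[0,0,5],[0,0,0],1],[[0,0,5],[0,0,0],1],[[0,0,5],[0,0,0],1],[[0,0,5],[0,0,0],1],[[0,0,5],[0,0,0],1],[[0,0,4],[0,0,0],1],[[0,0,4],[0,0,0],1],[[0,0,3],[0,0,0],1],[[0,0,2],[0,0,0],1],[[0,0,1.2],[0,0,0],1],[[0,0,0],[0,0,0],1]]'
python3 -m pendant '[[[0,0,0],[0,0,0],1],[[0,0,0],[0,0,0],1],[[0,0,0],[0,0,0],1]]'
python3 - <<'E'
from h import *
where((.6239,.1547,.257),-21.0)
P=camera_params("wrist"); cv2.imwrite("pics/w10.png",capture("wrist")[:,:,::-1])
im=capture("scene")[:,:,::-1]; cv2.imwrite("pics/s10f.png",im); cv2.imwrite("pics/s10.png",cv2.resize(im[100:260,230:430],None,fx=4,fy=4,interpolation=cv2.INTER_CUBIC)[:600])
im=capture("top")[:,:,::-1]; cv2.imwrite("pics/t10f.png",im); cv2.imwrite("pics/t10.png",cv2.resize(im[120:260,140:340],None,fx=4,fy=4,interpolation=cv2.INTER_CUBIC))
E
```

```text
t: 19.2
tcp_pos: [0.6238, 0.1548, 0.2567]
tcp_rot: [0.823, 0.568, 0.0, 0.001]
contact_force: [0.8, 0.3, -3.8]
width: 0.0151
t: 19.5
tcp_pos: [0.6238, 0.1548, 0.2569]
tcp_rot: [0.823, 0.568, 0.001, 0.001]
contact_force: [-0.2, -0.2, -3.1]
width: 0.0149
t 19.50 tcp [0.6238 0.1548 0.2569] yhead -20.75 zax [ 1.6e-03 -5.0e-04 -1.0e+00] F [-0.17 -0.22 -3.12] w 0.0149
q [-0.7   0.39  0.52  1.43 -0.2   1.37 -0.54]
shift in tool axes [-0.0001  0.0001 -0.0001]
turn z needed 0.24900149103066838
level turn deg tool [ 0.1  -0.01 -0.  ]
```

View pics/w10.png

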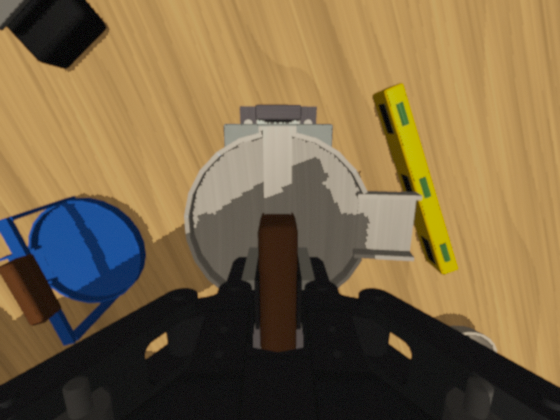

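View pics/s10.png

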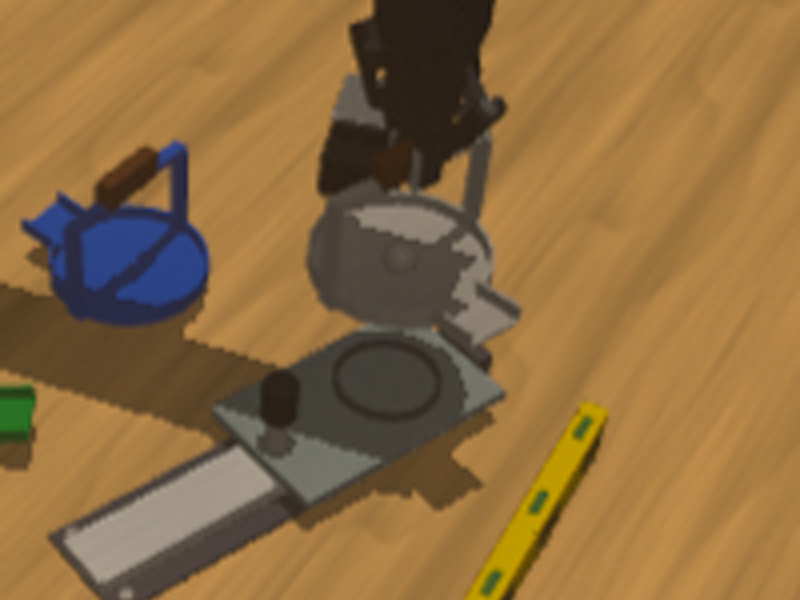

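View pics/t10.png

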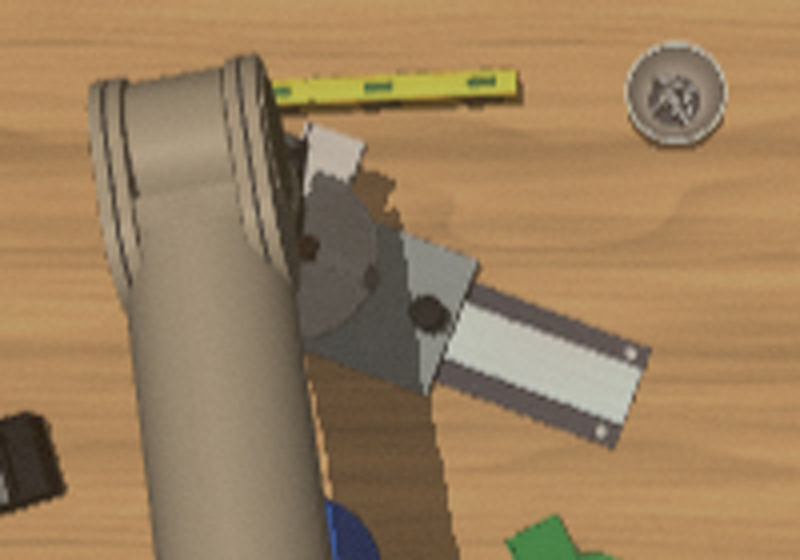

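The spout points across the rail, away from the robot: it is on the level's side at (390,222) in the wrist view and up in the top view. The ball is central at (400,258) in the scene crop, and the carriage is still at the stop. I'll check this numerically.

```bash
python3 - <<'E'
from h import *
im=cv2.imread("pics/t10f.png"); hsv=cv2.cvtColor(im,cv2.COLOR_BGR2HSV)
m=np.zeros(im.shape[:2],np.uint8); m[190:207,239:256]=(hsv[190:207,239:256,2]<55)*255
n,l,s,c=cv2.connectedComponentsWithStats(m); i=1+np.argmax(s[1:,4]); print("knob",c[i],s[i,4],onplane("top",*c[i],.098))
f=lambda u,v:((u+.5)/4-.5+140,(v+.5)/4-.5+120)
a=onplane("top",*f(355,188),.164);b=onplane("top",*f(367,146),.164); 
a=onplane("top",*f(480,262),.034); b=onplane("top",*f(430,394),.034); d=(a-b)[:2];print("plate rear edge heading",np.degrees(np.arctan2(d[1],d[0])),np.linalg.norm(d))
# ball, scene: expected pixel vs seen
g=lambda u,v:((u+.5)/4-.5+230,(v+.5)/4-.5+100)
print("ball seen",g(400,258),"expected",proj("scene",(.6238,.1548,.1645)))
print("spout tip pred heading -20.9:",proj("scene",(.6238+.098*.934,.1548-.098*.357,.164)),"seen",g(500,328))
# bystanders: before/after difference in top
o=cv2.imread("pics/top0.png"); d=cv2.absdiff(o,im).max(2)
for nm,(x0,x1,y0,y1) in dict(caddy=(380,460,200,275),battery=(110,160,218,258),ramekin=(294,325,128,160),levelR=(215,275,130,155),green=(262,312,245,302)).items(): print(nm,(d[y0:y1,x0:x1]>40).sum())
s1=cv2.imread("pics/scene0.png");s2=cv2.imread("pics/s10f.png");d=cv2.absdiff(s1,s2).max(2)
for nm,(x0,x1,y0,y1) in dict(level=(340,388,198,262),blue=(232,290,132,182),green=(180,240,165,222),battery=(305,340,115,152)).items(): print("scene",nm,(d[y0:y1,x0:x1]>40).sum())
where()
E
```

```text
knob [248.54545455 200.27272727] 11 [0.57949229 0.04804106 0.098     ]
plate rear edge heading -20.422651190487148 0.11628389667488534
ball seen (329.625, 164.125) expected [329.87568343 163.21261143]
spout tip pred heading -20.9: [353.15996303 182.58588757] seen (354.625, 181.625)
caddy 0
battery 0
ramekin 0
levelR 31
green 0
scene level 160
scene blue 217
scene green 930
scene battery 474
t 19.65 tcp [0.6238 0.1548 0.2569] yhead -20.77 zax [ 1.6e-03 -5.0e-04 -1.0e+00] F [-0.25  0.26 -3.35] w 0.0152
q [-0.7   0.39  0.52  1.43 -0.2   1.37 -0.54]
level turn deg tool [ 0.1 -0.  -0. ]
```

```bash
python3 - <<'E'
from h import *
f=lambda u,v:((u+.5)/4-.5+140,(v+.5)/4-.5+120)
print("knob now",onplane("top",*f(429,313),.098),"start+0.16:",.5296+.16*.357,-.0941+.16*.934)
s1=cv2.imread("pics/scene0.png")[100:270,170:400];s2=cv2.imread("pics/s10f.png")[100:270,170:400]
cv2.imwrite("pics/cmp.png",np.hstack([cv2.resize(a,None,fx=1.7,fy=3) if 0 else cv2.resize(a,(400,296)) for a in (s1,s2)]))
def yel(n):
    im=cv2.imread(n);h=cv2.cvtColor(im,cv2.COLOR_BGR2HSV);m=cv2.inRange(h,(22,200,90),(32,255,255));m[:190]=0
    return cv2.moments(m,True)['m10']/cv2.moments(m,True)['m00'],cv2.moments(m,True)['m01']/cv2.moments(m,True)['m00'],cv2.countNonZero(m)
print(yel("pics/scene0.png"),yel("pics/s10f.png"))
E
```

```text
knob now [0.5871425  0.05337745 0.098     ] start+0.16: 0.5867199999999999 0.055340000000000014
(361.5257352941176, 231.2389705882353, 544) (361.59205776173286, 231.21841155234657, 554)
```

View pics/cmp.png

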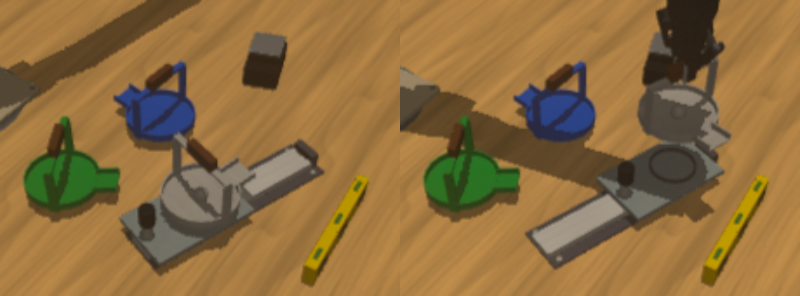

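Everything else is unchanged; the scene differences are only shadow and arm occlusion. One more check: the carriage-to-stop gap. By the given dimensions the plate front is at x=+150 and the stop face at +154.

```bash
python3 - <<'E'
from h import *
im=cv2.imread("pics/w10.png")
cv2.imwrite("pics/w10c.png",cv2.resize(im[95:150,215:345],None,fx=6,fy=6,interpolation=cv2.INTER_CUBIC))
P=camera_params("wrist")
d=np.array([.357,.934]); S=np.array([.5868,.0564])+.108*d
for k in (.07,.074,.09): print(k,proj("wrist",(*(S+k*d),.034),P))
E
```

```text
0.07 [278.04773644 122.13346642]
0.074 [278.06292648 118.28356116]
0.09 [278.12469512 102.62833472]
```

View pics/w10c.png

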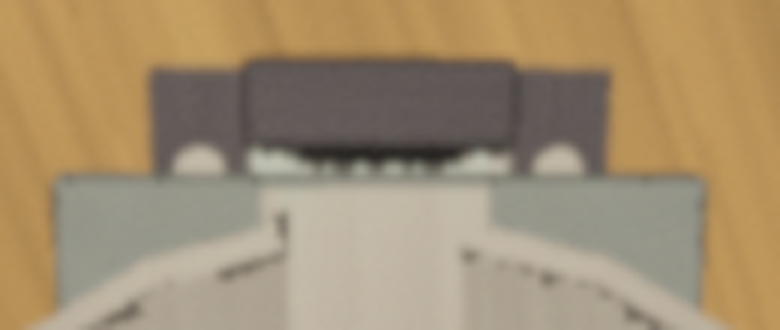

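```bash
python3 - <<'E'
from h import *
def knob(n,x0,x1,y0,y1,T):
    im=cv2.imread(n); g=cv2.cvtColor(im,cv2.COLOR_BGR2GRAY)
    m=np.zeros(g.shape,np.uint8); m[y0:y1,x0:x1]=(g[y0:y1,x0:x1]<T)*255
    nn,l,s,c=cv2.connectedComponentsWithStats(m); i=1+np.argmax(s[1:,4]); return c[i],s[i]
a=knob("pics/top0.png",285,303,207,226,60)
p0=onplane("top",*a[0],.098)
g=cv2.cvtColor(cv2.imread("pics/t10f.png"),cv2.COLOR_BGR2GRAY); print(g[190:206,238:258])
for T in (50,60,70):
    b=knob("pics/t10f.png",240,254,190,206,T); p=onplane("top",*b[0],.098); print(T,a,b,np.linalg.norm(p-p0),p)
E
```

```text
[[ 78  77  75  80 138 136 136 139 135 141 136 139 136 137 136 140 140 136
  139  90]
 [ 77  75  79  79 138 138 137 135 134 136 134 137 138 134 135 134 136 136
  140  64]
 [ 77  77  79  77 117 136 137 139 136 136 136 135 136 137 136 136 137 135
  118  56]
 [ 75  78  79  81  80 134 115 121 111 111 118 135 136 135 135 139 136 138
   72  56]
 [ 77  75  74  77  78 118  67  70  47  49  72 112 136 136 139 139 135 125
   59  70]
 [ 79  74  74  79  70  70  51  52  53  51  50  53 119 138 138 137 141  96
  131 102]
 [ 76  77  76  79  60  51  51  52  51  54  52  54  70 115 134 138 143  82
  184 156]
 [ 78  75  79  77  50  51  48  56  56  53  53  55  47  58 119 137 126 139
  186 188]
 [ 77  80  80  75  52  55  54  51  57  56  55  54  47  55  76 139  86 186
  186 185]
 [ 77  78  76  80  66  45  55  56  54  55  55  52  44  52  75 134  83 190
  189 187]
 [ 80  74  79  77  75  54  51  57  55  57  55  44  43  60  81 113 142 188
  188 185]
 [ 76  77  79  76  77  62  64  51  52  47  48  44  50  74 105  86 187 189
  189 189]
 [ 79  77  77  77  77  78 104  77  46  47  48  59  66  80 121  95 189 189
  191 
[... 244 characters left out ...]
 189
  190 192]]
50 (array([293.45833333, 215.72916667]), array([290, 212,   8,   9,  48], dtype=int32)) (array([248.54545455, 200.27272727]), array([246, 197,   5,   6,  11], dtype=int32)) 0.15042439487413695 [0.57949229 0.04804106 0.098     ]
60 (array([293.45833333, 215.72916667]), array([290, 212,   8,   9,  48], dtype=int32)) (array([246.67741935, 198.14516129]), array([242, 194,  10,   9,  62], dtype=int32)) 0.15834098184522785 [0.58628195 0.05399859 0.098     ]
70 (array([293.45833333, 215.72916667]), array([290, 212,   8,   9,  48], dtype=int32)) (array([246.54285714, 198.3       ]), array([242, 194,  10,  10,  70], dtype=int32)) 0.15856357204173158 [0.58578887 0.05442212 0.098     ]
```

```bash
python3 -m pendant '[[[0,0,0],[0,0,0],1],[[0,0,0],[0,0,0],1]]'; python3 - <<'E'
from h import *
where(); print(abs(telemetry.state()['qd']).max())
print(ticket.hand_in())
E
```

```text
t: 19.85
tcp_pos: [0.6239, 0.1548, 0.2569]
tcp_rot: [0.823, 0.568, 0.001, 0.001]
contact_force: [0.4, 0.5, -3.3]
width: 0.0151
t 19.85 tcp [0.6239 0.1548 0.2569] yhead -20.77 zax [ 1.7e-03 -6.0e-04 -1.0e+00] F [ 0.39  0.45 -3.34] w 0.0151
q [-0.7   0.39  0.52  1.43 -0.2   1.37 -0.54]
level turn deg tool [ 0.1 -0.   0. ]
0.0032142733207701606
the job is handed in; nothing more can be done
None
```

I gripped the carriage by its knob and slid it to the end stop. Then I lifted the dish by its wooden grip, turned it a quarter turn clockwise, and handed the job in at 19.85 s, still holding it.

**Dish at hand-in:**
- **Height:** about 10 cm above its seat.
- **Level and stillness:** the gripper was within 0.1° of vertical, and the joints were practically still.
- **Spout:** across the rail, away from the robot, within about 0.4° of square.
- **Ball:** within about 1 px of the dish's middle in the scene view.

**Carriage at the stop:** the tool travelled 0.160 m, and a push of about 17 N then moved it no further. The pictures after release agree less exactly:
- The knob displacement in the top view came to about 158.5 mm, or about 159.6 mm after correcting for the picture scale.
- The gap from plate to stop block came to about 5 mm, where the given sizes suggest 4 mm.

I put both differences down to measurement error and did not push again.

**Other things on the shelf:** the caddy, battery, ramekin and green dish showed no change in the top view. The level's position was unchanged in the scene view. The blue dish I could only compare by eye because of shadows, and it looked unmoved.

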